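# Clear the dental lab bench after a case

### The job

Clear the finished case off the bench: put the full-arch plaster model in the larger blue box, the small quadrant model in the smaller blue box and the metal impression tray in the long steel tray, each lying flat on the bottom and right way up; lower the plaster models in gently, they chip if dropped. Of the two identical closed jars one is full of casting metal and one is empty: find the full one by its weight and stand it in the round dish, and leave the empty one standing on the bench itself. Keep both jars upright.

Things in the scene. Friction and masses are not known exactly. Their poses are not given: they have to be found in the camera images.
- arch_model: Full-arch dental model of cream plaster, about 0.11 kg. D-shaped base 20 mm high, 56 mm wide along its y, with flat parallel sides from x = -25 to +8 mm; the front is round and reaches x = +33 mm. A horseshoe of teeth on top reaches z = 29 mm. Origin: on the underside, midway between the flat sides; z up. Grip it across y at the origin.
- quadrant_model: Small quadrant model of cream plaster, about 0.05 kg: rectangular base 22 mm (x) by 46 mm (y) by 20 mm high, with one straight row of teeth along y up to z = 29 mm. Origin: centre of the underside, z up. Grip it across x.
- impression_tray: Steel dental impression tray, 0.06 kg, 103 mm long: a horseshoe trough lying flat, x = -53 to +1 mm, 58 mm wide, 13 mm high, open end at -x; from its closed end a straight bar handle runs along +x to 50 mm, 12 mm wide (y), z = 4 to 16 mm. Origin: at underside height, on the centre line where handle and trough meet; z up. Grip the handle across y at x = +17 mm.
- jar_1: One of two identical closed white plastic jars, 50 mm diameter, 55 mm high with lid. One of the two, standing at random among the other things, is full of casting metal and weighs 0.4 to 0.6 kg, the other is empty and weighs 0.04 to 0.06 kg; only the weight tells which. Origin: centre of the underside, z up.
- jar_2: The other of the two identical closed white jars; size and weights as for jar_1.
- large_box: Larger blue open plastic box, fixed: outside 118 mm (x) by 158 mm (y) by 32 mm high; walls and floor 4 mm, inside 110 by 150 mm. Origin: centre of the underside, on the bench; z up.
- small_box: Smaller blue open plastic box, fixed: outside 88 mm (x) by 108 mm (y) by 32 mm high; walls and floor 4 mm, inside 80 by 100 mm. Origin: centre of the underside, on the bench; z up.
- steel_tray: Long low open steel tray, fixed: outside 100 mm (x) by 190 mm (y) by 16 mm high; walls and floor 4 mm, inside 92 by 182 mm. Origin: centre of the underside, on the bench; z up.
- jar_dish: Round low aluminium dish, fixed: outside diameter 92 mm, 12 mm high, wall and floor 4 mm, inside diameter 84 mm. Origin: centre of the underside, on the bench; z up.

How it is judged:
At the end, for the whole second after the job is handed in: Each model flat on the floor of its box, the impression tray flat on that of the steel tray, the full jar upright in the dish (bearing on it with over 2 N), the empty jar upright on the bench itself; undersides within 4 mm (empty jar 2.5 mm), tilt under 7 degrees, all at rest (horizontal distance between arch_model and large_box below 0.06 m and height (world z) of arch_model between 0.002 and 0.008 m and angle between each of arch_model, quadrant_model, impression_tray's own z axis and vertical below 0.12 rad and linear speed of each of arch_model, quadrant_model, impression_tray below 0.02 m/s and angular speed of each of arch_model, quadrant_model, impression_tray below 0.2 rad/s and horizontal distance between quadrant_model and small_box below 0.05 m and height (world z) of quadrant_model between 0.002 and 0.008 m and horizontal distance between impression_tray and steel_tray below 0.09 m and height (world z) of impression_tray between 0.002 and 0.008 m and (((horizontal distance between jar_1 and jar_dish below 0.022 m and height (world z) of jar_1 between 0.002 and 0.008 m and angle between jar_1's own z axis and vertical below 0.12 rad and linear speed of jar_1 below 0.02 m/s and angular speed of jar_1 below 0.2 rad/s) and contact force between jar_1 and jar_dish above 2 N and height (world z) of jar_2 below 0.0025 m and angle between jar_2's own z axis and vertical below 0.12 rad and linear speed of jar_2 below 0.02 m/s and angular speed of jar_2 below 0.2 rad/s) or ((horizontal distance between jar_2 and jar_dish below 0.022 m and height (world z) of jar_2 between 0.002 and 0.008 m and angle between jar_2's own z axis and vertical below 0.12 rad and linear speed of jar_2 below 0.02 m/s and angular speed of jar_2 below 0.2 rad/s) and contact force between jar_2 and jar_dish above 2 N and height (world z) of jar_1 below 0.0025 m and angle between jar_1's own z axis and vertical below 0.12 rad and linear speed of jar_1 below 0.02 m/s and angular speed of jar_1 below 0.2 rad/s))); the robot touches nothing.
It fails at once if a jar is tipped over (more than 40 degrees) (angle between any of jar_1, jar_2's own z axis and vertical above 0.7 rad).
It fails at once if a plaster model hits the floor of its box at over 0.5 m/s (a drop of more than about 13 mm) ((horizontal distance between arch_model and large_box below 0.08 m and height (world z) of arch_model below 0.02 m and linear speed of arch_model above 0.5 m/s) or (horizontal distance between quadrant_model and small_box below 0.08 m and height (world z) of quadrant_model below 0.02 m and linear speed of quadrant_model above 0.5 m/s)).
It also fails if it takes over 125 s, if anything falls off the work surface, if the arm or the gripper's body presses on something with over 40 N, if the wrist force passes 120 N, or if a joint passes its speed limit or range.

### The arm

A 6-joint arm with a two-finger parallel gripper is mounted at the origin on the work surface. World frame = base frame: x ahead of the robot, y to its left, z up, the work surface at z = 0. Lengths are in m, angles in rad, forces in N, time in s.
With the tool pointing down it reaches from about 0.3 to 0.775 m from the base axis. Payload 14.6 kg.
Tool frame: the origin (TCP) lies between the finger pads; the fingertips stand 14 mm ahead of it and the grasp point (between the pads) lies 5 mm behind it; z points along the fingers, y is the line along which they close (so a half turn about z gives the same grasp; the last joint's range is limited). The gripper opens to 94 mm and grips with 3 to 60 N. Pads are 16 mm wide; open, the fingers measure 119 mm over their backs; the gripper's body (75 mm by 177 mm) begins 78 mm behind the grasp point.
Start: joints at [-1.262, 0.3, 1.521, -0, 1.321, -0.067], TCP at [0.202, -0.512, 0.219] pointing down, gripper open.
Joint ranges: [-3.03, 3.03], [-0.79, 2.21], [0.23, 2.52], [-1.04, 4.18], [0, 3.07], [-2.55, 2.55]. Speed limits (rad/s): [2.22, 2.22, 2.57, 3.14, 3.14, 3.14].

### API

Orientations are given as [roll, pitch, yaw] about the fixed x, y, z axes, in that order (R = Rz(yaw) Ry(pitch) Rx(roll)).
In Python, from station import ctrl gives the robot as it stands. The module is installed in compiled form; this text tells all that it offers.
- The arm moves only by the tool move_arm, never from a script. Its argument "targets" is a list of rows, each a list of 7 numbers: the opening, from -1 (shut) to 1 (fully open), then the shift along the tool's x, y, z in units of 50 mm (1.0 is 50 mm), then the turn, a rotation vector about the tool's x, y, z in rad. A call has 1 to 12 rows; each row is the pose to reach, as a shift and turn from the pose commanded when the call began, along the tool's axes at that moment; what a row does not reach only later rows make up. A row lasts 1/10 s, in which the tool goes at most 50 mm and 8.59 degrees, less where a joint would pass 70% of its speed; a pose out of reach is approached as far as the arm can. A call with a gripper value outside its range is refused whole. The fingers move at their own pace and stop on an object; "grip_force" is the grip in N (left out, the last holds). Time passes only in rows, so rows that repeat a pose let the fingers close. It gives the time, the measured TCP pose, the force, the opening and the grip force at its end, in the units of the state.
- ctrl.get_obs(): the state, without advancing time (a new reading comes with each control period).
- ctrl.camera(name): name is "side" or "top" or "wrist"; returns (picture, depth): 480x640x3 uint8, red, green, blue; 480x640 float32, m along the optical axis (not along the pixel's ray), 0 where there is no reading.
- ctrl.camera_params(name): a dict with "intrinsics" (3x3 intrinsics, pixels), "rvec" (rotation vector, rad) and "tvec" (3), from world to camera coordinates, as OpenCV has them; the wrist camera has in their place "T_tool_cam" (4x4, takes a point from camera to tool coordinates, whose origin is the TCP and whose axes are the flange's). Camera axes: x right, y down, z forward; pixel columns grow to the right and rows downward; lengths in m; the calibration is good to about 2 mm. A picture is of the moment at which its call begins: read the wrist's pose just before it. camera_params takes no time and is no camera call.
- ctrl.hand_in(): hands the job in; it is judged then, once.
Trained networks look in the newest picture that a camera, given by its name, has taken for a name from the list of things; names that differ only in an ending like _2 or _b are one class to them, and where a whole thing is asked for, a point or a joint stands for the part that bears it (a point fixed in the world has none). Each returns a list of dicts, best first, with "score" (0 to 1); they miss things now and then, are a little off and sometimes report something else, mostly with a low value. They report only what shows in the picture. A call takes as long as a camera call.
- ctrl.cut_out(camera, target): "region" (480x640 bool, what is visible of it) and "point" ([column, row] in pixels, amid what is visible of it).
- ctrl.tip_of(camera, target): "point" ([column, row] in pixels: a listed point, or the origin of a listed thing).
The state is a dict: "time_s": time; "qpos": joint angles; "joint_vel": joint speeds; "tau": joint torques, N m; "ee_pos": TCP position; "eef_rot": TCP orientation; "force": force on the tool from outside, world axes, zero at the start; "moment": the same for the moment, N m; "grip_width": finger opening in m; "grip_force": force on a finger pad.
Only numpy, scipy, OpenCV 4.12 (cv2) and the standard library are available. Lean on these libraries where they do the work, as an engineer would, in place of code of your own. Each camera call takes 0.05 s, during which the arm holds its last target. There are 200 camera calls.

## Working session

There is one attempt and no reset: what is moved stays moved. The work goes in short steps, Python scripts to look and compute and a tool call to move; the robot and the scene stay as the last step left them, time stands still between calls to the robot, and variables do not carry over. Pictures are saved under pics/ and viewed, at most 14 in all, crops included, and the job is handed in when it is done.

Besides the shell and the picture viewer there is one more tool, called after "Call:" as name(argument=value, ...) on one line, values as JSON. move_arm: Moves the arm, as the interface text tells. Its arguments: {"type":"object","properties":{"targets":{"type":"array"},"grip_force":{"type":"number"}},"required":["targets"]}

```bash
mkdir -p pics; cat > h.py <<'E'
import numpy as np, cv2
from scipy.spatial.transform import Rotation as R
from station import ctrl
def world(cam,pts,depth_or_z,obs=None):
    p=ctrl.camera_params(cam);K=np.array(p["intrinsics"])
    if cam=="wrist":
        o=obs or ctrl.get_obs();T=np.eye(4);T[:3,:3]=R.from_euler("xyz",o["eef_rot"]).as_matrix();T[:3,3]=o["ee_pos"]
        T=T@np.array(p["T_tool_cam"]);Rc,c=T[:3,:3],T[:3,3]
    else:
        Rw=cv2.Rodrigues(np.array(p["rvec"],float))[0];Rc=Rw.T;c=-Rc@np.array(p["tvec"],float).ravel()
    pts=np.atleast_2d(np.asarray(pts,float))
    d=(np.linalg.inv(K)@np.c_[pts,np.ones(len(pts))].T).T
    if np.ndim(depth_or_z)==0:   # plane z
        r=d@Rc.T; return c+r*((depth_or_z-c[2])/r[:,2])[:,None]
    return c+(d*np.asarray(depth_or_z)[:,None])@Rc.T
def cloud(cam,mask,depth,obs=None):
    v,u=np.where(mask&(depth>0)); return world(cam,np.c_[u,v],depth[v,u],obs)
NAMES=["arch_model","quadrant_model","impression_tray","jar_1","large_box","small_box","steel_tray","jar_dish"]
def save(n,img): cv2.imwrite(f"pics/{n}.png",img[:,:,::-1])
E
cat > a.py <<'E'
from h import *
o=ctrl.get_obs();print(o["ee_pos"],o["eef_rot"],o["force"],o["grip_width"])
for cam in ["top","side"]:
    img,dep=ctrl.camera(cam);save(cam,img);
    p=ctrl.camera_params(cam);Rw=cv2.Rodrigues(np.array(p["rvec"],float))[0];print(cam,(-Rw.T@np.array(p["tvec"]).ravel()).round(3))
    if cam=="side":continue
    for n in NAMES:
        for r in ctrl.cut_out(cam,n)[:3]:
            P=cloud(cam,r["region"],dep)
            if len(P)<20: continue
            zt=np.percentile(P[:,2],95)
            rc=cv2.minAreaRect(P[:,:2].astype(np.float32)*1000)
            print(n,round(r["score"],2),np.round(r["point"]),"n",len(P),"med",np.median(P,0).round(3),"z95",zt.round(3),"rect",np.round(rc[0]),np.round(rc[1]),round(rc[2]))
        for r in ctrl.tip_of(cam,n)[:2]:
            print("   tip",round(r["score"],2),np.round(r["point"]),world(cam,r["point"],0.0).round(3))
E
python3 a.py
```

```text
[ 0.20178325 -0.51136742  0.21888727] [-3.14039083e+00 -9.05098650e-05  3.75797644e-01] [-0.08093805 -0.17630262 -0.08519817] 0.09410974127658936
top [ 0.429 -0.013  1.093]
arch_model 0.63 [196. 296.] n 645 med [0.366 0.296 0.021] z95 0.03 rect [365. 299.] [54. 64.] 65
quadrant_model 0.74 [333. 253.] n 196 med [ 0.462 -0.011  0.021] z95 0.031 rect [463. -11.] [45. 22.] 66
   tip 0.71 [334. 252.] [[ 0.464 -0.009  0.   ]]
impression_tray 0.73 [260. 265.] n 449 med [0.435 0.158 0.005] z95 0.017 rect [445. 160.] [ 57. 100.] 66
   tip 0.84 [261. 264.] [[0.434 0.154 0.   ]]
jar_1 0.94 [470. 288.] n 517 med [ 0.383 -0.298  0.053] z95 0.057 rect [ 383. -303.] [46. 47.] 48
jar_1 0.9 [396. 265.] n 409 med [ 0.436 -0.143  0.054] z95 0.057 rect [ 437. -144.] [46. 44.] 45
jar_1 0.25 [262. 267.] n 541 med [0.433 0.159 0.005] z95 0.017 rect [444. 160.] [ 59. 105.] 65
   tip 0.86 [399. 261.] [[ 0.444 -0.154  0.   ]]
   tip 0.69 [466. 288.] [[ 0.385 -0.3    0.   ]]
large_box 0.58 [506. 216.] n 4201 med [ 0.549 -0.384  0.005] z95 0.032 rect [ 549. -387.] [174. 126.] 88
large_box 0.54 [396. 266.] n 412 med [ 0.437 -0.144  0.054] z95 0.057 rect [ 437. -144.] [46. 45.] 45
   tip 0.62 [502. 214.] [[ 0.549 -0.383  0.   ]]
small_box 0.87 [275. 170.] n 2049 med [0.65  0.128 0.005] z95 0.032 rect [651. 129.] [ 96. 114.] 4
   tip 0.79 [276. 172.] [[0.643 0.123 0.   ]]
steel_tray 0.92 [385. 164.] n 3887 med [ 0.658 -0.122  0.004] z95 0.016 rect [ 658. -122.] [106. 191.] 10
   tip 0.7 [386. 164.] [[ 0.662 -0.124  0.   ]]
   tip 0.63 [275. 168.] [[0.652 0.125 0.   ]]
jar_dish 0.98 [155. 213.] n 1340 med [0.544 0.398 0.005] z95 0.013 rect [544. 397.] [91. 92.] 3
   tip 0.84 [155. 215.] [[0.546 0.396 0.   ]]
side [0.22  0.676 0.532]
```

View pics/top.png

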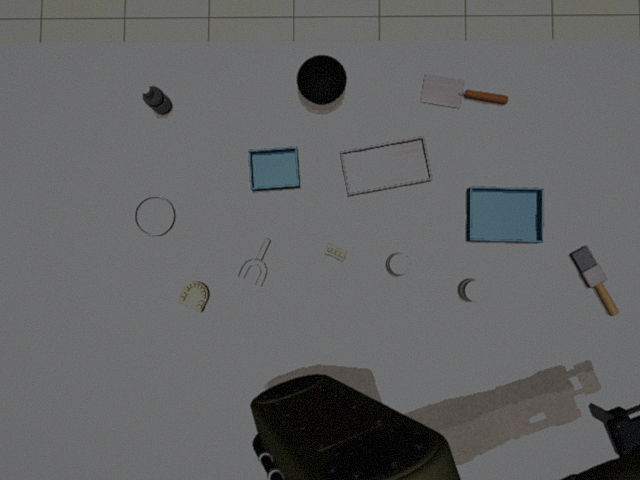

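```bash
python3 - <<'E'
from h import *
p=ctrl.camera_params("wrist");print(np.array(p["T_tool_cam"]).round(4),np.array(p["intrinsics"]))
E
```

```text
[[-1.000e-04 -9.631e-01 -2.693e-01  7.840e-02]
 [ 1.000e+00 -0.000e+00 -4.000e-04  0.000e+00]
 [ 4.000e-04 -2.693e-01  9.631e-01 -1.656e-01]
 [ 0.000e+00  0.000e+00  0.000e+00  1.000e+00]] [[379.54482089   0.         316.45041993]
 [  0.         379.54482089 237.72894252]
 [  0.           0.           1.        ]]
```

The top view shows everything on the bench: arch (196,296), impression tray (260,265), quadrant (334,252), jars (397,264) and (468,290), dish (155,215), small box (275,170), steel tray (385,165) and large box (505,215). The network positions agree with the picture. I'll start with the near jar.

```bash
cat > plan.py <<'E'
# usage: plan.py x y z yaw [x y z yaw ...] -> tool-axis rows from present pose ('k' keeps a value)
import sys
from h import *
o=ctrl.get_obs();p=np.array(o["ee_pos"]);Rt=R.from_euler("xyz",o["eef_rot"])
yaw0=o["eef_rot"][2]
print("t",round(o["time_s"],2),"tcp",p.round(4),"yaw",round(yaw0,3),"rot",np.round(o["eef_rot"],3),"q1,q6",np.round([o["qpos"][0],o["qpos"][5]],2),"F",np.round(o["force"],2),"w",round(o["grip_width"],4))
a=sys.argv[1:];cur=list(p)+[yaw0]
for i in range(0,len(a),4):
    t=[cur[j] if a[i+j]=='k' else float(a[i+j]) for j in range(4)]
    while i>=0 and a[i+3]!='k' and t[3]-yaw0>np.pi/2: t[3]-=np.pi
    while a[i+3]!='k' and t[3]-yaw0<-np.pi/2: t[3]+=np.pi
    s=Rt.inv().apply(np.array(t[:3])-p)/0.05
    rv=(Rt.inv()*R.from_euler("xyz",[np.pi,0,t[3]])).as_rotvec()
    n=max(np.linalg.norm(np.array(t[:3])-np.array(cur[:3]))/0.05,abs(t[3]-cur[3])/0.15)
    print("row",s.round(3),rv.round(3),"min rows",round(n,1));cur=t
E
python3 plan.py 0.384 -0.301 0.12 0.376 k k 0.032 k k k 0.07 k
```

```text
t 0.9 tcp [ 0.2018 -0.5116  0.2194] yaw 0.376 rot [-3.142 -0.     0.376] q1,q6 [-1.26 -0.07] F [-0.65  0.02 -0.06] w 0.0943
row [ 4.935 -2.581  1.989] [-0. -0. -0.] min rows 5.9
row [ 4.935 -2.581  3.749] [-0. -0. -0.] min rows 1.8
row [ 4.935 -2.581  2.989] [-0. -0. -0.] min rows 0.8
```

Call:
move_arm(targets=[[1,4.93,-2.58,1.4,0,0,0],[1,4.93,-2.58,1.4,0,0,0],[1,4.93,-2.58,1.4,0,0,0],[1,4.93,-2.58,1.4,0,0,0],[1,4.93,-2.58,1.4,0,0,0],[1,4.93,-2.58,1.4,0,0,0],[1,4.93,-2.58,1.4,0,0,0],[1,4.93,-2.58,1.4,0,0,0],[1,4.93,-2.58,2.5,0,0,0],[1,4.93,-2.58,3.75,0,0,0],[1,4.93,-2.58,3.75,0,0,0],[1,4.93,-2.58,3.75,0,0,0]], grip_force=20)

```text
time_s: 2.1
ee_pos: [0.3821, -0.3014, 0.03]
eef_rot: [-3.138, 0.002, 0.374]
force: [-0.8, -0.3, 1.3]
grip_width: 0.094
grip_force: 0.0
```

Call:
move_arm(targets=[[-1,0,0,0,0,0,0],[-1,0,0,0,0,0,0],[-1,0,0,0,0,0,0],[-1,0,0,0,0,0,0],[-1,0,0,0,0,0,0],[-1,0,0,0,0,0,0],[-1,0,0,-0.4,0,0,0],[-1,0,0,-0.8,0,0,0],[-1,0,0,-0.8,0,0,0],[-1,0,0,-0.8,0,0,0],[-1,0,0,-0.8,0,0,0]], grip_force=20)

```text
time_s: 3.2
ee_pos: [0.3833, -0.3007, 0.0707]
eef_rot: [-3.14, 0.001, 0.376]
force: [0.8, 0.7, -5.4]
grip_width: 0.0485
grip_force: 20.0
```

```bash
python3 plan.py 0.384 -0.301 0.13 0.376 0.545 0.397 0.13 0.376 0.545 0.397 0.06 0.376
```

```text
t 3.2 tcp [ 0.3833 -0.3007  0.0707] yaw 0.376 rot [-3.14e+00  1.00e-03  3.76e-01] q1,q6 [-0.74  0.45] F [ 0.77  0.74 -5.39] w 0.0485
row [ 0.009  0.009 -1.186] [-0.002  0.001 -0.   ] min rows 1.2
row [  8.128 -11.795  -1.171] [-0.002  0.001 -0.   ] min rows 14.3
row [  8.129 -11.793   0.229] [-0.002  0.001 -0.   ] min rows 1.4
```

Force −5.4 N, so this jar is the full one. It goes to the dish.

Call:
move_arm(targets=[[-1,0,0,-0.6,0,0,0],[-1,0,0,-1.18,0,0,0],[-1,0.3,-0.4,-1.18,0,0,0],[-1,0.7,-1.0,-1.18,0,0,0],[-1,1.1,-1.6,-1.18,0,0,0],[-1,1.6,-2.3,-1.18,0,0,0],[-1,2.1,-3.0,-1.18,0,0,0],[-1,2.6,-3.75,-1.18,0,0,0],[-1,3.1,-4.5,-1.18,0,0,0],[-1,3.6,-5.2,-1.18,0,0,0],[-1,4.1,-5.95,-1.18,0,0,0],[-1,4.6,-6.7,-1.18,0,0,0]], grip_force=30)

```text
time_s: 4.4
ee_pos: [0.4745, 0.0967, 0.1299]
eef_rot: [-3.141, 0.002, 0.376]
force: [1.2, -0.7, -3.9]
grip_width: 0.0481
grip_force: 30.0
```

Call:
move_arm(targets=[[-1,0.5,-0.73,0,0,0,0],[-1,1.0,-1.45,0,0,0,0],[-1,1.5,-2.2,0,0,0,0],[-1,2.0,-2.9,0,0,0,0],[-1,2.5,-3.6,0,0,0,0],[-1,3.0,-4.35,0,0,0,0],[-1,3.3,-4.8,0,0,0,0],[-1,3.5,-5.1,0,0,0,0],[-1,3.5,-5.1,0,0,0,0],[-1,3.5,-5.1,0,0,0,0]])

```text
time_s: 5.4
ee_pos: [0.5435, 0.3959, 0.1293]
eef_rot: [3.141, 0.002, 0.376]
force: [0.8, -0.6, -4.8]
grip_width: 0.0482
grip_force: 30.0
```

```bash
python3 plan.py 0.545 0.397 k 0.376 0.545 0.397 0.06 0.376 0.545 0.397 0.036 0.376
```

```text
t 5.4 tcp [0.5435 0.3959 0.1293] yaw 0.376 rot [3.141e+00 2.000e-03 3.760e-01] q1,q6 [0.58 1.77] F [ 0.77 -0.59 -4.83] w 0.0482
row [ 0.036 -0.01  -0.   ] [0.001 0.002 0.   ] min rows 0.0
row [ 0.039 -0.011  1.385] [0.001 0.002 0.   ] min rows 1.4
row [ 0.04  -0.012  1.865] [0.001 0.002 0.   ] min rows 0.5
```

Call:
move_arm(targets=[[-1,0.04,0,0.6,0,0,0],[-1,0.04,0,1.2,0,0,0],[-1,0.04,0,1.6,0,0,0],[-1,0.04,0,1.75,0,0,0],[-1,0.04,0,1.84,0,0,0],[-1,0.04,0,1.88,0,0,0],[-1,0.04,0,1.9,0,0,0],[-1,0.04,0,1.9,0,0,0]])

```text
time_s: 6.2
ee_pos: [0.5462, 0.3972, 0.0368]
eef_rot: [-3.141, -0.001, 0.376]
force: [-0.6, 0.2, -5.2]
grip_width: 0.0483
grip_force: 30.0
```

Call:
move_arm(targets=[[0.7,0,0,0,0,0,0],[0.7,0,0,0,0,0,0],[0.7,0,0,0,0,0,0],[0.7,0,0,0,0,0,0],[0.7,0,0,-0.6,0,0,0],[0.7,0,0,-1.5,0,0,0],[0.7,0,0,-2.5,0,0,0],[0.7,0,0,-3.0,0,0,0],[0.7,0,0,-3.0,0,0,0]])

```text
time_s: 7.1
ee_pos: [0.547, 0.3978, 0.191]
eef_rot: [-3.14, -0.007, 0.376]
force: [-1.0, -0.5, 0.1]
grip_width: 0.0799
grip_force: 0.0
```

```bash
python3 plan.py 0.33 0.25 0.22 0.376
```

```text
t 7.1 tcp [0.547  0.3978 0.191 ] yaw 0.376 rot [-3.14  -0.007  0.376] q1,q6 [0.57 1.77] F [-1.04 -0.46  0.06] w 0.0799
row [-5.118  1.156 -0.619] [-0.001 -0.007 -0.   ] min rows 5.3
```

```bash
python3 plan.py 0.365 0.298 0.2 0.376
```

```text
t 7.1 tcp [0.547  0.3978 0.191 ] yaw 0.376 rot [-3.14  -0.007  0.376] q1,q6 [0.57 1.77] F [-1.04 -0.46  0.06] w 0.0799
row [-4.118  0.521 -0.211] [-0.001 -0.007 -0.   ] min rows 4.2
```

Call:
move_arm(targets=[[1,-0.8,0.1,-0.1,0,0,0],[1,-1.7,0.2,-0.2,0,0,0],[1,-2.6,0.3,-0.2,0,0,0],[1,-3.5,0.45,-0.2,0,0,0],[1,-4.1,0.52,-0.2,0,0,0],[1,-4.1,0.52,-0.2,0,0,0],[1,-4.1,0.52,-0.2,0,0,0],[1,-4.1,0.52,-0.2,0,0,0]])

```text
time_s: 7.9
ee_pos: [0.3653, 0.2979, 0.1956]
eef_rot: [3.142, 0.0, 0.376]
force: [0.9, 0.7, -0.1]
grip_width: 0.0938
grip_force: 0.0
```

```bash
cat > look.py <<'E'
import sys
from h import *
n,f=sys.argv[1:3]
o=ctrl.get_obs();img,dep=ctrl.camera("wrist")
print("tcp",np.round(o["ee_pos"],4),"yaw",round(o["eef_rot"][2],3))
for r in ctrl.cut_out("wrist",n)[:2]:
    P=cloud("wrist",r["region"],dep,o)
    P=P[(P[:,2]>0.003)&(P[:,2]<0.065)]
    if len(P)<50: continue
    rc=cv2.minAreaRect(P[:,:2].astype(np.float32)*1000)
    print(round(r["score"],2),"n",len(P),"z5,50,95",np.percentile(P[:,2],[5,50,95]).round(3),"mean",P.mean(0).round(3),"rect",np.round(rc[0],1),np.round(rc[1],1),round(rc[2],1))
    c=cv2.boxPoints(rc);print(c.round().tolist())
    cs,_=cv2.findContours(r["region"].astype(np.uint8),0,2);cv2.drawContours(img:=np.ascontiguousarray(img),cs,-1,(255,0,0),1)
    m=img[max(0,int(r["point"][1])-5)] is not None
    np.save(f"{f}.npy",P);break
for r in ctrl.tip_of("wrist",n)[:2]:
    print("tip",round(r["score"],2),np.round(r["point"]),world("wrist",r["point"],0.0,o).round(4))
save(f,img)
E
python3 look.py arch_model arch
```

```text
tcp [0.3653 0.2979 0.1956] yaw 0.376
0.85 n 3351 z5,50,95 [0.019 0.021 0.029] mean [0.367 0.301 0.022] rect [367.5 298.9] [56.1 57.7] 64.9
[[329.0, 286.0], [382.0, 261.0], [406.0, 312.0], [353.0, 337.0]]
tip 0.83 [314. 217.] [[0.3628 0.2997 0.    ]]
```

View pics/arch.png

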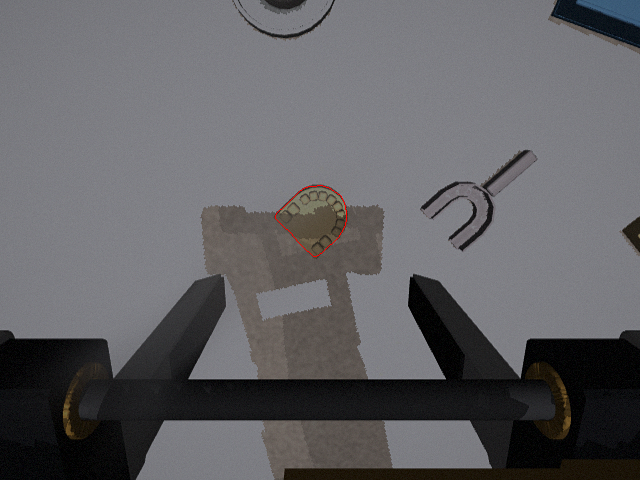

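The wrist view shows the arch at (314,220) with its round front pointing up-right, which puts its x axis at about −25°. Joint 6's range means I have to use the half-turn grasp at yaw 2.70.

Call:
move_arm(targets=[[1,0,0,0.5,0,0,-0.15],[1,0,0,0.5,0,0,-0.3],[1,0,0,0.5,0,0,-0.45],[1,0,0,0.5,0,0,-0.6],[1,0,0,0.5,0,0,-0.75],[1,0,0,0.5,0,0,-0.9],[1,0,0,0.5,0,0,-1.05],[1,0,0,0.5,0,0,-1.2],[1,0,0,0.5,0,0,-1.3],[1,0,0,0.5,0,0,-1.3]])

```text
time_s: 9.05
ee_pos: [0.365, 0.2977, 0.1706]
eef_rot: [-3.141, 0.0, 1.677]
force: [-0.1, -0.9, 0.8]
grip_width: 0.0936
grip_force: 0.0
```

Call:
move_arm(targets=[[1,0,0,0.8,0,0,-0.15],[1,0,0,0.8,0,0,-0.3],[1,0,0,0.8,0,0,-0.45],[1,0,0,0.8,0,0,-0.6],[1,0,0,0.8,0,0,-0.75],[1,0,0,0.8,0,0,-0.9],[1,0,0,0.8,0,0,-1.03],[1,0,0,0.8,0,0,-1.03],[1,0,0,0.8,0,0,-1.03]])

```text
time_s: 9.95
ee_pos: [0.3648, 0.2977, 0.1308]
eef_rot: [-3.141, -0.0, 2.7]
force: [-0.8, -0.6, 0.3]
grip_width: 0.0941
grip_force: 0.0
```

```bash
python3 plan.py 0.3635 0.3003 0.06 2.703 0.3635 0.3003 0.017 2.703
```

```text
t 9.95 tcp [0.3648 0.2977 0.1308] yaw 2.7 rot [-3.141 -0.     2.7  ] q1,q6 [ 0.61 -0.52] F [-0.84 -0.58  0.28] w 0.0941
row [0.046 0.037 1.416] [-0.    -0.    -0.003] min rows 1.4
row [0.046 0.037 2.276] [-0.    -0.    -0.003] min rows 0.9
```

Call:
move_arm(targets=[[1,0.05,0.04,0.8,0,0,0],[1,0.05,0.04,1.5,0,0,0],[1,0.05,0.04,2.0,0,0,0],[1,0.05,0.04,2.29,0,0,0],[1,0.05,0.04,2.29,0,0,0],[1,0.05,0.04,2.29,0,0,0]], grip_force=15)

```text
time_s: 10.55
ee_pos: [0.3633, 0.3005, 0.0162]
eef_rot: [-3.141, -0.0, 2.702]
force: [0.0, 0.2, 0.1]
grip_width: 0.0939
grip_force: 0.0
```

Call:
move_arm(targets=[[-1,0,0,0,0,0,0],[-1,0,0,0,0,0,0],[-1,0,0,0,0,0,0],[-1,0,0,0,0,0,0],[-1,0,0,0,0,0,0],[-1,0,0,-0.3,0,0,0],[-1,0,0,-1.0,0,0,0],[-1,0,0,-1.8,0,0,0],[-1,0,0,-2.0,0,0,0],[-1,0,0,-2.0,0,0,0]])

```text
time_s: 11.55
ee_pos: [0.3638, 0.3008, 0.1175]
eef_rot: [3.139, 0.001, 2.706]
force: [0.1, 0.6, -1.4]
grip_width: 0.0559
grip_force: 15.0
```

```bash
python3 plan.py 0.549 -0.387 0.13 2.9 ; python3 look.py arch_model arch2
```

```text
t 11.55 tcp [0.3638 0.3008 0.1175] yaw 2.706 rot [3.139e+00 1.000e-03 2.706e+00] q1,q6 [ 0.61 -0.52] F [ 0.13  0.65 -1.35] w 0.0559
row [ -9.167 -10.906  -0.262] [ 0.002  0.002 -0.194] min rows 14.2
tcp [0.3638 0.3008 0.1175] yaw 2.706
tip 0.69 [316. 290.] [[0.4045 0.2817 0.    ]]
```

View pics/arch2.png

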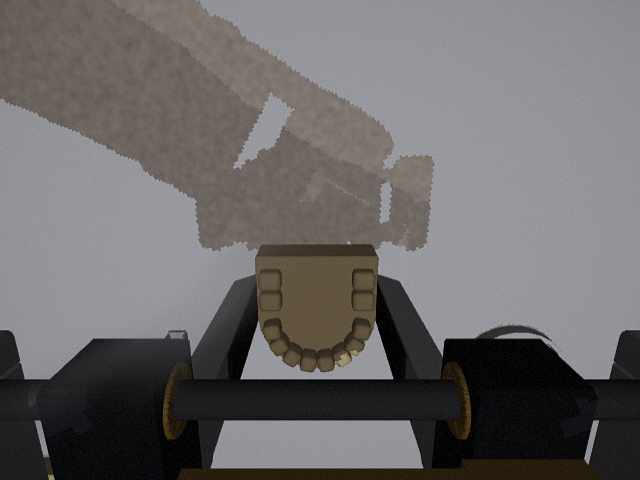

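The wrist view shows the arch held squarely and level between the pads around (316,305). Next I carry it to the large box.

Call:
move_arm(targets=[[-1,-0.3,-0.35,-0.2,0,0,0],[-1,-0.75,-0.9,-0.26,0,0,0],[-1,-1.3,-1.55,-0.26,0,0,-0.05],[-1,-1.9,-2.25,-0.26,0,0,-0.1],[-1,-2.5,-2.95,-0.26,0,0,-0.15],[-1,-3.1,-3.7,-0.26,0,0,-0.19],[-1,-3.7,-4.4,-0.26,0,0,-0.19],[-1,-4.3,-5.1,-0.26,0,0,-0.19],[-1,-4.9,-5.8,-0.26,0,0,-0.19],[-1,-5.5,-6.55,-0.26,0,0,-0.19],[-1,-6.1,-7.25,-0.26,0,0,-0.19],[-1,-6.6,-7.85,-0.26,0,0,-0.19]])

```text
time_s: 12.9
ee_pos: [0.4964, -0.1968, 0.1276]
eef_rot: [3.141, -0.003, 2.895]
force: [0.3, 0.4, -0.5]
grip_width: 0.0558
grip_force: 15.0
```

```bash
python3 plan.py 0.549 -0.387 0.13 2.9
```

```text
t 12.9 tcp [ 0.4964 -0.1968  0.1276] yaw 2.895 rot [ 3.141e+00 -3.000e-03  2.895e+00] q1,q6 [-0.45 -1.77] F [ 0.31  0.4  -0.53] w 0.0558
row [-1.949 -3.432 -0.055] [ 0.    -0.003 -0.005] min rows 3.9
```

Call:
move_arm(targets=[[-1,-0.45,-0.8,0,0,0,0],[-1,-0.9,-1.55,0,0,0,0],[-1,-1.3,-2.3,0,0,0,0],[-1,-1.65,-2.9,0,0,0,0],[-1,-1.85,-3.25,0,0,0,0],[-1,-1.93,-3.4,0,0,0,0],[-1,-1.93,-3.4,0,0,0,0],[-1,-1.93,-3.4,0,0,0,0]])

```text
time_s: 13.7
ee_pos: [0.5488, -0.382, 0.1286]
eef_rot: [3.141, -0.001, 2.896]
force: [0.0, -0.8, -2.0]
grip_width: 0.0557
grip_force: 15.0
```

```bash
python3 plan.py 0.549 -0.387 0.06 2.9  0.549 -0.387 0.022 2.9 ; python3 look.py large_box lbox
```

```text
t 13.7 tcp [ 0.5488 -0.382   0.1286] yaw 2.896 rot [ 3.141e+00 -1.000e-03  2.896e+00] q1,q6 [-0.66 -1.99] F [ 0.04 -0.81 -1.95] w 0.0557
row [-0.03  -0.098  1.373] [ 0.001 -0.001 -0.004] min rows 1.4
row [-0.031 -0.098  2.133] [ 0.001 -0.001 -0.004] min rows 0.8
tcp [ 0.5488 -0.382   0.1286] yaw 2.896
0.66 n 23820 z5,50,95 [0.003 0.005 0.032] mean [ 0.53  -0.373  0.01 ] rect [ 545.4 -380.8] [158.3 118. ] 88.7
[[485.0, -459.0], [603.0, -461.0], [606.0, -303.0], [488.0, -300.0]]
tip 0.62 [316. 232.] [[ 0.5474 -0.3819  0.    ]]
```

View pics/lbox.png

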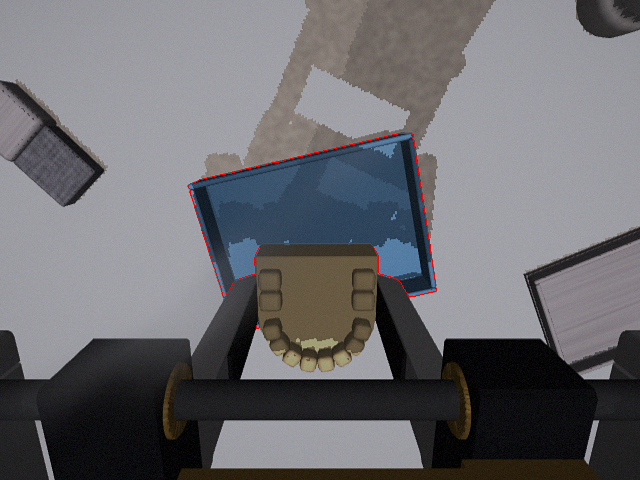

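The box rim spans (190,185)–(415,132)–(436,290), centre about (0.546, −0.381). The arch hangs right over it, so I lower it slowly.

Call:
move_arm(targets=[[-1,0.12,0,0.4,0,0,0],[-1,0.12,0,0.8,0,0,0],[-1,0.12,0,1.2,0,0,0],[-1,0.12,0,1.5,0,0,0],[-1,0.12,0,1.75,0,0,0],[-1,0.12,0,1.95,0,0,0],[-1,0.12,0,2.05,0,0,0],[-1,0.12,0,2.1,0,0,0],[-1,0.12,0,2.14,0,0,0],[-1,0.12,0,2.16,0,0,0],[-1,0.12,0,2.16,0,0,0]])

```text
time_s: 14.95
ee_pos: [0.5433, -0.3816, 0.0217]
eef_rot: [-3.141, 0.0, 2.896]
force: [0.1, 1.0, -0.6]
grip_width: 0.0562
grip_force: 15.0
```

```bash
python3 plan.py
```

```text
t 14.95 tcp [ 0.5433 -0.3816  0.0217] yaw 2.896 rot [-3.141  0.     2.896] q1,q6 [-0.67 -1.99] F [ 0.08  1.   -0.61] w 0.0562
```

Call:
move_arm(targets=[[-1,0,0,0.02,0,0,0],[0.45,0,0,0.02,0,0,0],[0.45,0,0,0.02,0,0,0],[0.45,0,0,0.02,0,0,0],[0.45,0,0,0.02,0,0,0],[0.45,0,0,-0.5,0,0,0],[0.45,0,0,-1.4,0,0,0],[0.45,0,0,-2.4,0,0,0],[0.45,0,0,-3.2,0,0,0],[0.45,0,0,-3.6,0,0,0],[0.45,0,0,-3.6,0,0,0]])

```text
time_s: 16.05
ee_pos: [0.544, -0.3821, 0.2051]
eef_rot: [-3.139, 0.005, 2.896]
force: [0.5, 0.1, -0.1]
grip_width: 0.0682
grip_force: 0.0
```

```bash
python3 plan.py 0.463 -0.011 0.2 2.1; python3 look.py arch_model arch3
```

```text
t 16.05 tcp [ 0.544  -0.3821  0.2051] yaw 2.896 rot [-3.139  0.005  2.896] q1,q6 [-0.67 -1.99] F [ 0.48  0.05 -0.12] w 0.0682
row [3.378 6.806 0.068] [-0.     0.006  0.796] min rows 7.6
tcp [ 0.544  -0.3821  0.2051] yaw 2.896
0.89 n 3349 z5,50,95 [0.022 0.025 0.033] mean [ 0.542 -0.381  0.026] rect [ 547.  -382.4] [55.7 57.5] 76.4
[[513.0, -403.0], [568.0, -416.0], [581.0, -362.0], [526.0, -349.0]]
tip 0.85 [316. 214.] [[ 0.5461 -0.3833  0.    ]]
```

Call:
move_arm(targets=[[0.3,0.3,0.6,0.06,0,0,0.14],[0.3,0.7,1.4,0.06,0,0,0.28],[0.3,1.1,2.2,0.06,0,0,0.42],[0.3,1.5,3.0,0.06,0,0,0.57],[0.3,1.9,3.8,0.06,0,0,0.72],[0.3,2.3,4.6,0.06,0,0,0.87],[0.3,2.7,5.4,0.06,0,0,1.02],[0.3,3.1,6.2,0.06,0,0,1.17],[0.3,3.3,6.65,0.06,0,0,1.32],[0.3,3.38,6.8,0.06,0,0,1.46],[0.3,3.38,6.8,0.06,0,0,1.6],[0.3,3.38,6.8,0.06,0,0,1.74]])

```text
time_s: 17.4
ee_pos: [0.4613, -0.0101, 0.197]
eef_rot: [-3.139, 0.001, 1.151]
force: [-0.3, 0.2, -0.4]
grip_width: 0.0612
grip_force: 0.0
```

Call:
move_arm(targets=[[0.2,0,0,0,0,0,0],[0.2,0,0,0,0,0,0]])

```text
time_s: 17.6
ee_pos: [0.4616, -0.0106, 0.1975]
eef_rot: [-3.14, 0.001, 1.16]
force: [0.5, -0.5, -0.0]
grip_width: 0.0565
grip_force: 0.0
```

```bash
python3 look.py quadrant_model quad; python3 plan.py 0.463 -0.011 0.06 1.15
```

```text
tcp [ 0.4616 -0.0106  0.1975] yaw 1.16
0.62 n 1228 z5,50,95 [0.018 0.021 0.03 ] mean [ 0.463 -0.008  0.023] rect [462.6 -10.1] [45.6 21.7] 66.5
[[444.0, -27.0], [463.0, -35.0], [482.0, 6.0], [462.0, 15.0]]
tip 0.75 [317. 216.] [[ 0.461 -0.012  0.   ]]
t 17.75 tcp [ 0.4619 -0.0107  0.1981] yaw 1.158 rot [-3.141  0.     1.158] q1,q6 [-0.1   0.31] F [-0.06 -0.33  0.84] w 0.0566
row [0.004 0.025 2.761] [-0.001  0.     0.008] min rows 2.8
```

View pics/quad.png

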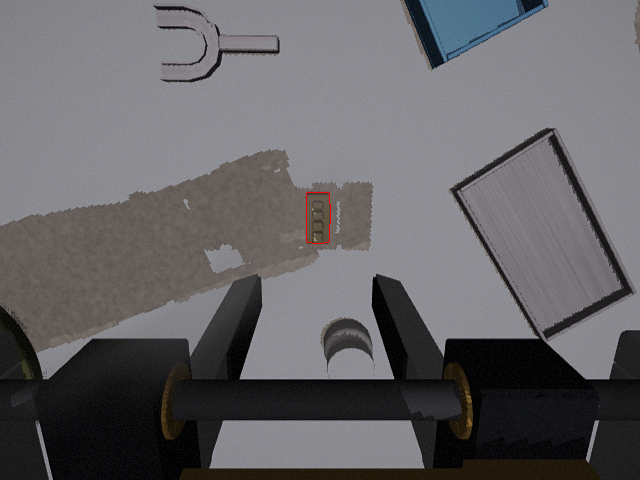

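The quadrant is at (317,218), and its long side is along the tool's x, so the fingers line up. Time to descend and grip.

Call:
move_arm(targets=[[0.2,0,0.03,0.8,0,0,0],[0.2,0,0.03,1.7,0,0,0],[0.2,0,0.03,2.6,0,0,0],[0.2,0,0.03,3.3,0,0,0],[0.2,0,0.03,3.64,0,0,0],[0.2,0,0.03,3.64,0,0,0],[0.2,0,0.03,3.64,0,0,0],[-1,0,0.03,3.64,0,0,0],[-1,0,0.03,3.64,0,0,0],[-1,0,0.03,3.64,0,0,0],[-1,0,0.03,3.64,0,0,0],[-1,0,0.03,3.64,0,0,0]])

```text
time_s: 18.95
ee_pos: [0.4634, -0.0112, 0.0165]
eef_rot: [3.141, -0.0, 1.156]
force: [0.4, 0.3, 1.2]
grip_width: 0.0218
grip_force: 15.0
```

Call:
move_arm(targets=[[-1,0,0,-0.2,0,0,0],[-1,0,0,-0.8,0,0,0],[-1,0,0,-1.6,0,0,0],[-1,0,0,-2.2,0,0,0],[-1,0,0,-2.3,0,0,0],[-1,0,0,-2.3,0,0,0]])

```text
time_s: 19.55
ee_pos: [0.4636, -0.0112, 0.1323]
eef_rot: [3.14, -0.001, 1.156]
force: [0.1, 0.4, -1.0]
grip_width: 0.022
grip_force: 15.0
```

```bash
python3 plan.py 0.651 0.129 0.13 1.15;python3 plan.py 0.651 0.129 0.13 0
```

```text
t 19.55 tcp [ 0.4636 -0.0112  0.1323] yaw 1.156 rot [ 3.140e+00 -1.000e-03  1.156e+00] q1,q6 [-0.1   0.31] F [ 0.06  0.4  -0.95] w 0.022
row [4.078 2.299 0.052] [ 0.002 -0.001  0.006] min rows 4.7
t 19.55 tcp [ 0.4636 -0.0112  0.1323] yaw 1.156 rot [ 3.140e+00 -1.000e-03  1.156e+00] q1,q6 [-0.1   0.31] F [ 0.06  0.4  -0.95] w 0.022
row [4.078 2.299 0.052] [ 1.000e-03 -2.000e-03  1.156e+00] min rows 7.7
```

Call:
move_arm(targets=[[-1,0.3,0.15,0,0,0,0.1],[-1,0.8,0.45,0,0,0,0.24],[-1,1.4,0.8,0,0,0,0.38],[-1,2.0,1.15,0,0,0,0.52],[-1,2.6,1.5,0,0,0,0.66],[-1,3.2,1.8,0,0,0,0.8],[-1,3.7,2.1,0,0,0,0.94],[-1,4.0,2.25,0,0,0,1.05],[-1,4.07,2.3,0,0,0,1.1],[-1,4.07,2.3,0,0,0,1.1],[-1,4.07,2.3,0,0,0,1.1]])

```text
time_s: 20.65
ee_pos: [0.65, 0.1284, 0.13]
eef_rot: [3.141, 0.002, 0.057]
force: [-0.5, 0.3, -0.5]
grip_width: 0.0218
grip_force: 15.0
```

```bash
python3 look.py small_box sbox;python3 plan.py 0.651 0.129 0.0205 0.07
```

```text
tcp [0.65   0.1284 0.13  ] yaw 0.057
0.56 n 13393 z5,50,95 [0.003 0.005 0.032] mean [0.655 0.126 0.011] rect [647.6 126.5] [ 88.1 108.2] 4.2
[[600.0, 177.0], [608.0, 69.0], [696.0, 76.0], [688.0, 184.0]]
tip 0.64 [321. 237.] [[0.6464 0.1249 0.    ]]
t 20.8 tcp [0.6503 0.1283 0.1312] yaw 0.056 rot [3.142e+00 1.000e-03 5.600e-02] q1,q6 [0.14 1.65] F [ 0.47  0.03 -1.02] w 0.0218
row [ 0.015 -0.013  2.214] [ 0.     0.001 -0.014] min rows 2.2
```

View pics/sbox.png

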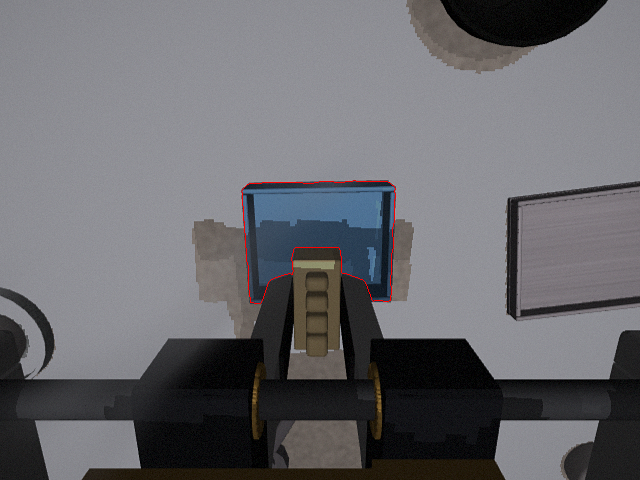

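The box spans (243,183)–(395,300), centre (0.648, 0.127), with the quadrant above it. I lower it gently and release with a small opening.

Call:
move_arm(targets=[[-1,-0.04,0.04,0.4,0,0,0],[-1,-0.04,0.04,0.8,0,0,0],[-1,-0.04,0.04,1.2,0,0,0],[-1,-0.04,0.04,1.5,0,0,0],[-1,-0.04,0.04,1.75,0,0,0],[-1,-0.04,0.04,1.95,0,0,0],[-1,-0.04,0.04,2.08,0,0,0],[-1,-0.04,0.04,2.15,0,0,0],[-1,-0.04,0.04,2.19,0,0,0],[-1,-0.04,0.04,2.21,0,0,0],[-1,-0.04,0.04,2.21,0,0,0],[-1,-0.04,0.04,2.21,0,0,0]])

```text
time_s: 22.0
ee_pos: [0.6489, 0.1265, 0.0213]
eef_rot: [-3.142, -0.001, 0.056]
force: [0.2, -0.7, 0.4]
grip_width: 0.022
grip_force: 15.0
```

Call:
move_arm(targets=[[-0.15,0,0,0,0,0,0],[-0.15,0,0,0,0,0,0],[-0.15,0,0,0,0,0,0],[-0.15,0,0,0,0,0,0],[-0.15,0,0,-0.5,0,0,0],[-0.15,0,0,-1.4,0,0,0],[-0.15,0,0,-2.4,0,0,0],[-0.15,0,0,-3.2,0,0,0],[-0.15,0,0,-3.6,0,0,0],[-0.15,0,0,-3.6,0,0,0]])

```text
time_s: 23.0
ee_pos: [0.6498, 0.1267, 0.2046]
eef_rot: [-3.141, -0.006, 0.056]
force: [0.6, -0.4, -0.2]
grip_width: 0.0398
grip_force: 0.0
```

```bash
python3 look.py quadrant_model quad2;python3 plan.py 0.43 0.16 0.2 1.15; python3 plan.py 0.43 0.16 0.2 k
```

```text
tcp [0.6498 0.1267 0.2046] yaw 0.056
0.82 n 1198 z5,50,95 [0.022 0.025 0.034] mean [0.651 0.127 0.026] rect [646.3 127.4] [52.1 23.2] 3.7
[[620.0, 137.0], [621.0, 114.0], [673.0, 117.0], [672.0, 141.0]]
tip 0.85 [314. 218.] [[0.6466 0.1296 0.    ]]
t 23.15 tcp [0.6483 0.1265 0.1993] yaw 0.056 rot [3.141e+00 2.000e-03 5.600e-02] q1,q6 [0.14 1.65] F [-0.25 -0.08 -0.3 ] w 0.04
row [-4.321 -0.913 -0.005] [-1.000e-03  2.000e-03 -1.094e+00] min rows 7.3
t 23.15 tcp [0.6483 0.1265 0.1993] yaw 0.056 rot [3.141e+00 2.000e-03 5.600e-02] q1,q6 [0.14 1.65] F [-0.25 -0.08 -0.3 ] w 0.04
row [-4.321 -0.913 -0.005] [0.    0.002 0.   ] min rows 4.4
```

The quadrant sits flat (base top at z 25 mm). The impression tray is next.

Call:
move_arm(targets=[[-0.3,-0.5,-0.1,0,0,0,0.1],[-0.3,-1.3,-0.25,0,0,0,0.2],[-0.3,-2.1,-0.4,0,0,0,0.3],[-0.3,-2.9,-0.6,0,0,0,0.4],[-0.3,-3.6,-0.72,0,0,0,0.48],[-0.3,-3.92,-0.79,0,0,0,0.48],[-0.3,-3.92,-0.79,0,0,0,0.48],[-0.3,-3.92,-0.79,0,0,0,0.48]])

```text
time_s: 23.95
ee_pos: [0.4511, 0.155, 0.2003]
eef_rot: [3.141, 0.001, -0.424]
force: [0.2, -0.2, 0.1]
grip_width: 0.0333
grip_force: 0.0
```

```bash
python3 look.py impression_tray imp;python3 - <<'E'
import numpy as np,cv2
P=np.load('imp.npy');xy=P[:,:2]*1000
c=xy.mean(0);u,s,vt=np.linalg.svd(xy-c,full_matrices=False);print(c,vt[0],np.degrees(np.arctan2(vt[0][1],vt[0][0])))
h=P[P[:,2]>0.0145][:,:2]*1000;print("handle top",len(h),h.mean(0),cv2.minAreaRect(h.astype(np.float32)))
E
python3 plan.py 0.4615 0.152 0.06 -0.42
```

```text
tcp [0.4511 0.155  0.2003] yaw -0.424
0.89 n 1990 z5,50,95 [0.003 0.009 0.017] mean [0.44  0.163 0.01 ] rect [444.8 160.3] [ 57.5 103.1] 65.6
[[386.0, 155.0], [480.0, 113.0], [504.0, 165.0], [410.0, 208.0]]
tip 0.83 [313. 226.] [[0.4413 0.1636 0.    ]]
[439.74509366 163.05323165] [-0.90620693  0.42283447] 154.98633054135894
handle top 658 [469.46110795 149.33227398] ((442.0169982910156, 157.49923706054688), (44.928428649902344, 101.73577880859375), 49.94881820678711)
t 24.1 tcp [0.4515 0.1548 0.2004] yaw -0.425 rot [ 3.141e+00  1.000e-03 -4.250e-01] q1,q6 [0.25 2.25] F [ 0.68 -0.07 -0.92] w 0.0326
row [ 0.207 -0.033  2.807] [ 0.001  0.001 -0.005] min rows 2.8
```

View pics/imp.png

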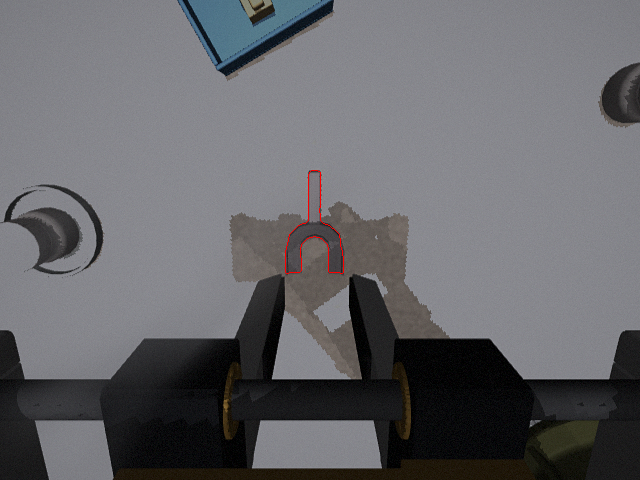

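The impression tray is at (315,225), with the handle pointing straight up along tool x to (315,172). The axis angle is −24.4°, which matches the tool. I'll grip the handle.

Call:
move_arm(targets=[[-0.3,0.21,-0.04,0.8,0,0,0],[-0.3,0.21,-0.04,1.7,0,0,0],[-0.3,0.21,-0.04,2.6,0,0,0],[-0.3,0.21,-0.04,3.3,0,0,0],[-0.3,0.21,-0.04,3.67,0,0,0],[-0.3,0.21,-0.04,3.67,0,0,0],[-0.3,0.21,-0.04,3.67,0,0,0],[-1,0.21,-0.04,3.67,0,0,0],[-1,0.21,-0.04,3.67,0,0,0],[-1,0.21,-0.04,3.67,0,0,0],[-1,0.21,-0.04,3.67,0,0,0]], grip_force=25)

```text
time_s: 25.2
ee_pos: [0.4613, 0.1525, 0.0175]
eef_rot: [-3.141, -0.0, -0.424]
force: [-0.3, 0.2, -0.7]
grip_width: 0.0116
grip_force: 25.0
```

Call:
move_arm(targets=[[-1,0,0,-0.2,0,0,0],[-1,0,0,-0.8,0,0,0],[-1,0,0,-1.6,0,0,0],[-1,0,0,-2.0,0,0,-0.1],[-1,0,0,-2.0,0,0,-0.25],[-1,0,0,-2.0,0,0,-0.4],[-1,0,0,-2.0,0,0,-0.55],[-1,0,0,-2.0,0,0,-0.7],[-1,0,0,-2.0,0,0,-0.85],[-1,0,0,-2.0,0,0,-1.0],[-1,0,0,-2.0,0,0,-1.1],[-1,0,0,-2.0,0,0,-1.1]])

```text
time_s: 26.4
ee_pos: [0.4613, 0.1526, 0.1181]
eef_rot: [3.141, -0.001, 0.677]
force: [0.9, 0.3, -0.9]
grip_width: 0.0119
grip_force: 25.0
```

```bash
python3 plan.py 0.655 -0.105 0.12 1.74
```

```text
t 26.4 tcp [0.4613 0.1526 0.1181] yaw 0.677 rot [ 3.141e+00 -1.000e-03  6.770e-01] q1,q6 [0.24 1.14] F [ 0.86  0.33 -0.87] w 0.0119
row [-0.21   6.442 -0.036] [ 1.000e-03 -0.000e+00 -1.063e+00] min rows 7.1
```

Call:
move_arm(targets=[[-1,0,0.3,-0.05,0,0,-0.1],[-1,-0.02,0.9,-0.05,0,0,-0.22],[-1,-0.04,1.7,-0.05,0,0,-0.36],[-1,-0.08,2.5,-0.05,0,0,-0.5],[-1,-0.1,3.3,-0.05,0,0,-0.64],[-1,-0.13,4.1,-0.05,0,0,-0.78],[-1,-0.16,4.9,-0.05,0,0,-0.9],[-1,-0.19,5.7,-0.05,0,0,-1.0],[-1,-0.21,6.2,-0.05,0,0,-1.06],[-1,-0.21,6.44,-0.05,0,0,-1.06],[-1,-0.21,6.44,-0.05,0,0,-1.06],[-1,-0.21,6.44,-0.05,0,0,-1.06]])

```text
time_s: 27.6
ee_pos: [0.6541, -0.1048, 0.12]
eef_rot: [-3.141, -0.0, 1.734]
force: [-0.0, 1.1, -0.6]
grip_width: 0.0115
grip_force: 25.0
```

```bash
python3 look.py steel_tray st;python3 plan.py 0.655 -0.105 0.0215 1.74
```

```text
tcp [ 0.6541 -0.1048  0.12  ] yaw 1.734
0.76 n 20904 z5,50,95 [0.003 0.005 0.016] mean [ 0.649 -0.09   0.006] rect [ 655.4 -121.8] [100.5 190.1] 10.7
[[588.0, -38.0], [624.0, -225.0], [722.0, -206.0], [687.0, -19.0]]
tip 0.98 [314. 255.] [[ 0.6544 -0.1204  0.    ]]
tip 0.38 [317. 321.] [[ 0.6666 -0.1771  0.    ]]
t 27.75 tcp [ 0.6542 -0.1044  0.1203] yaw 1.736 rot [ 3.142 -0.     1.736] q1,q6 [-0.21 -0.38] F [-0.51  0.57 -0.06] w 0.0116
row [-0.014  0.014  1.976] [ 0.    -0.    -0.004] min rows 2.0
```

View pics/st.png

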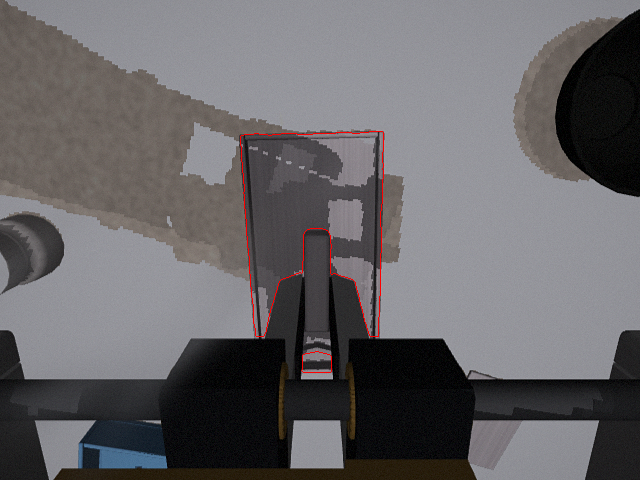

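The steel tray spans (242,135)–(382,335), centre (0.655, −0.122), and the handle is aligned with its long axis. I lower and release.

Call:
move_arm(targets=[[-1,0,-0.03,0.4,0,0,0],[-1,0,-0.03,0.8,0,0,0],[-1,0,-0.03,1.2,0,0,0],[-1,0,-0.03,1.5,0,0,0],[-1,0,-0.03,1.75,0,0,0],[-1,0,-0.03,1.9,0,0,0],[-1,0,-0.03,1.96,0,0,0],[-1,0,-0.03,1.98,0,0,0],[-1,0,-0.03,1.98,0,0,0],[-1,0,-0.03,1.98,0,0,0]])

```text
time_s: 28.75
ee_pos: [0.6534, -0.1056, 0.0216]
eef_rot: [3.141, 0.0, 1.736]
force: [-0.7, 0.5, 1.2]
grip_width: 0.0116
grip_force: 25.0
```

Call:
move_arm(targets=[[-0.35,0,0,0,0,0,0],[-0.35,0,0,0,0,0,0],[-0.35,0,0,0,0,0,0],[-0.35,0,0,0,0,0,0],[-0.35,0,0,-0.5,0,0,0],[-0.35,0,0,-1.4,0,0,0],[-0.35,0,0,-2.4,0,0,0],[-0.35,0,0,-3.2,0,0,0],[-0.35,0,0,-3.9,0,0,0],[-0.35,0,0,-3.9,0,0,0]])

```text
time_s: 29.75
ee_pos: [0.6544, -0.1058, 0.2218]
eef_rot: [3.134, 0.003, 1.736]
force: [0.6, -0.0, 0.1]
grip_width: 0.0308
grip_force: 0.0
```

```bash
python3 look.py impression_tray imp2; python3 look.py jar_1 j; python3 plan.py 0.45 -0.1 0.2 1.0
python3 - <<'E'
from h import *
img,dep=ctrl.camera("top");save("top2",img)
for r in ctrl.cut_out("top","jar_1")[:2]:
    P=cloud("top",r["region"],dep);P=P[P[:,2]>.045];print(r["score"],len(P),P.mean(0),np.median(P[:,2]))
for r in ctrl.cut_out("top","jar_dish")[:1]:
    P=cloud("top",r["region"],dep);print(cv2.minAreaRect(P[:,:2].astype(np.float32)*1000))
E
```

```text
tcp [ 0.6544 -0.1058  0.2218] yaw 1.736
tip 0.82 [315. 229.] [[ 0.6579 -0.1267  0.    ]]
tcp [ 0.6527 -0.1055  0.2148] yaw 1.736
0.94 n 3522 z5,50,95 [0.012 0.054 0.056] mean [ 0.444 -0.142  0.043] rect [ 439.1 -144.8] [46.5 46.8] 76.6
[[411.0, -162.0], [456.0, -173.0], [467.0, -128.0], [422.0, -117.0]]
tip 0.94 [101. 216.] [[ 0.4351 -0.146   0.    ]]
t 30.05 tcp [ 0.6526 -0.1054  0.2143] yaw 1.736 rot [-3.139e+00 -1.000e-03  1.736e+00] q1,q6 [-0.22 -0.38] F [0.04 0.39 0.05] w 0.0304
row [ 0.772 -3.979  0.296] [-0.003 -0.     0.736] min rows 4.9
0.95 366 [0.54276957 0.39309494 0.05806402] 0.05863009956330234
((543.0712280273438, 397.60235595703125), (92.44943237304688, 89.3128433227539), 72.46994018554688)
```

View pics/top2.png

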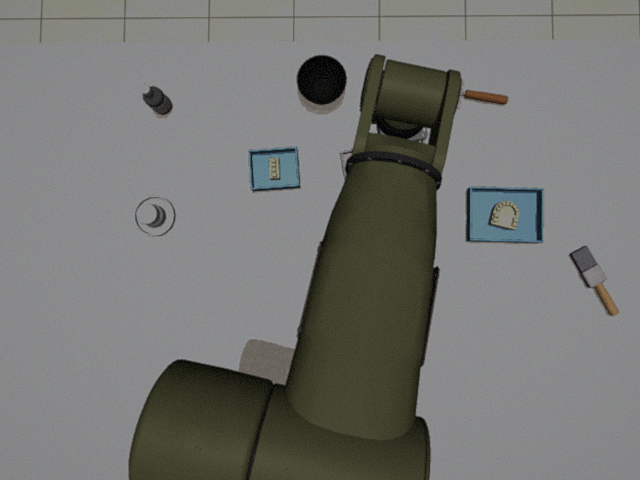

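The top view shows the jar inside the dish (155,215), the quadrant in the small box and the arch in the large box. The arm hides the steel tray, so I check that with the wrist picture.

View pics/imp2.png

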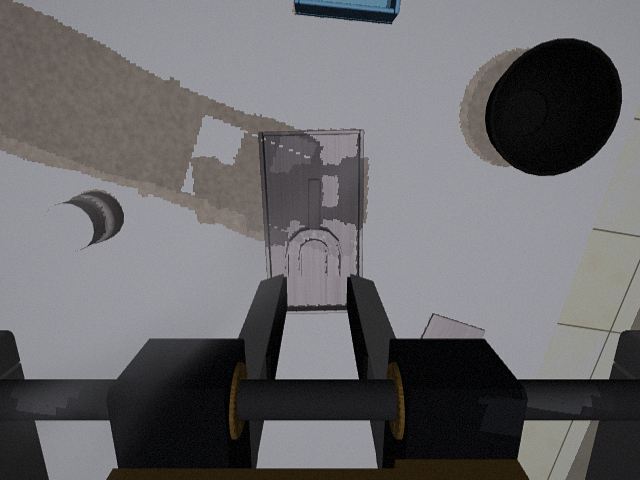

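```bash
python3 - <<'E'
from h import *
o=ctrl.get_obs();img,dep=ctrl.camera("wrist");v,u=np.mgrid[0:480,0:640]
P=cloud("wrist",np.ones((480,640),bool),dep,o)
ax=np.array([np.cos(1.746),np.sin(1.746)]);n=np.array([-ax[1],ax[0]]);q=P[:,:2]-[0.656,-0.122]
a,b=q@ax,q@n
for lo,hi,w in [(-.045,-.01,.03),(.01,.02,.006),(.02,.03,.006),(.03,.045,.006)]:
    m=(a>lo)&(a<hi)&(abs(b)<w);print(lo,hi,m.sum(),np.percentile(P[m,2],[50,80,95]).round(4))
E
```

```text
-0.045 -0.01 1832 [0.0067 0.0088 0.017 ]
0.01 0.02 127 [0.0202 0.0209 0.0214]
0.02 0.03 119 [0.02   0.0208 0.0217]
0.03 0.045 3138 [0.3163 0.3252 0.3267]
```

The impression tray lies flat inside the steel tray (trough at (313,255), handle to (313,180)). The handle top is at z = 20 mm, as it should be on the 4 mm floor. The empty jar still stands on the bench at (95,220), and the arm is clear of everything.

```bash
python3 -c "
from station import ctrl
print(ctrl.hand_in())"
```

```text
the job is handed in; nothing more can be done
None
```

I handed the job in at about 30 s of the 125 s, with both models and the impression tray flat in their containers, the full jar (5.4 N when lifted) upright in the dish, and the empty jar left untouched on the bench; the hand-in call returned no verdict.

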